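# Start a run on the thermal cycler

## Robot

A 7-joint arm with a two-finger parallel gripper is mounted at the origin on a cart in front of the work surface, level with it; the furniture and walls round the work are solid. World frame = base frame: x ahead of the robot, y to its left, z up, the work surface at z = 0. Lengths are in mm, angles in degrees, forces in N, time in s.
With the tool pointing down it reaches from about 425 to 950 mm from the base axis. Payload 4.7 kg.
Tool frame: the origin (TCP) lies at the very end of the fingers, on their centre line; the grasp point (between the pads) lies bot.grip_depth behind it (bot.grip_depth is the distance from the TCP to the grasp point, in mm); z points along the fingers, y is the line along which they close (so a half turn about z gives the same grasp; the last joint's range is limited). The gripper opens to 87 mm and grips with 3 to 60 N. Pads are 19 mm wide; open, the fingers measure 117 mm over their backs; the gripper's body (75 mm by 190 mm) begins 51 mm behind the grasp point.
Start: joints at [-66.973, 26.849, -2.785, 87.806, 1.381, 65.374, -4.715], TCP at [281.842, 613.363, 222.573] pointing down, gripper open.
Joint ranges: [-148.3, 148.3], [-19.14, 114.17], [-79.39, 73.82], [5.75, 140.21], [-59.74, 239.74], [12.07, 113.84], [-152.46, 152.46]. Speed limits (degrees/s): [147.25, 147.25, 180, 180, 180, 180, 180].

## Interface

Orientations are given as [roll, pitch, yaw] about the fixed x, y, z axes, in that order (R = Rz(yaw) Ry(pitch) Rx(roll)).
In Python, from plant import bot gives the robot as it stands. Calls block until the motion is done:
- bot.movep(position, orientation): joint-space move of the TCP to a pose.
- bot.move_straight(position, frame=None, feed=150): straight line of the TCP; frame=None keeps the orientation; feed is the mean speed in mm/s.
- bot.goto_joints(angles): joint-space move.
- bot.gripper_open() and bot.close(newtons=None): open the fingers fully, or close them until they stop; newtons is the grip in N (None keeps the last).
- bot.wait(seconds).
- bot.solve_ik(position, orientation): joint angles nearest the present ones, or None.
- bot.state(): the state.
- bot.camera(name): name is "scene" or "top" or "wrist"; returns the picture (480x640x3 uint8, red, green, blue); there is no depth.
- bot.camera_info(name): a dict with "vertical_fov" (degrees; the focal length in pixels is half the picture's height over the tangent of half this angle, whatever the lens; pixels are square), "cx", "cy" (the principal point, pixels), "position" and "rotation" of the camera in the world. Camera axes: x right, y down, z forward; pixel columns grow to the right and rows downward; lengths in mm; the calibration is good to about 2 mm. The wrist camera is an equidistant fisheye: a pixel r from the principal point sees the ray r / f radians off the axis. A picture is of the moment at which its call begins: read the wrist's pose just before it. camera_info takes no time and is no camera call; for the wrist camera it gives the pose at the moment of the call.
A pose or a line that the arm cannot do raises bot.MotionError and nothing moves.
- bot.job_done(): hands the job in; it is judged then, once.
The state is a dict: "t": time; "joints": joint angles; "dq": joint speeds; "joint_torque": joint torques, N m; "eef_pos": TCP position; "tool_rot": TCP orientation; "ft_force": force on the tool from outside, world axes, zero at the start; "wrist_torque": the same for the moment, N m; "opening": finger opening in mm; "finger_force": force on a finger pad.
Only numpy, scipy, OpenCV 4.12 (cv2) and the standard library are available. Lean on these libraries where they do the work, as an engineer would, in place of code of your own. Each camera call takes 0.05 s, during which the arm holds its last target. There are 200 camera calls.

## Task

The tubes are loaded in the small thermal cycler on the bench; start its run by fingertip pressing alone, lifting nothing. First push the raised lid down until its latch catches and it stays shut by itself, then switch the machine on by pressing down the raised rear end of the rocker switch, and last press the round start key fully down and let it come back up. Do not press the square stop key, and leave the things standing around where they are.

Things in the scene. Friction and masses are not known exactly. Their poses are not given: they have to be found in the camera images.
- cycler: Small white bench thermal cycler, fixed, 150 deep (x) x 190 wide (y), housing top 75 high. Origin on the bench under its middle; x to its back, y to its left, z up; turned up to 0.28 rad. Lid at y -15..90; right of it a grey control deck (centre y -57, 77 high) with, back to front, a tilted display (x 36..72, up to 95 high), rocker switch (x 2), two keys (x -46). Front paddle unlatches: leave it.
- cycler_lid (a joint): Lid angle, rad: 0 fully down, positive open (starts 0.5 to 0.75). Lid 105 wide; hinge line along the machine's y, 55 behind its origin, 88 high; front edge 129 from the hinge, with an 8 mm lip. Springy: moves at 1 to 3 N, then 3 to 5 N near the front, through the last 0.06 rad, to snap the latch in (press on to 0). Unlatched it rises to over 0.3; latched it stays under 0.02.
- lid_front (a point): Point on the lid's top (outer) face, on its centre line, 110 mm from the hinge line (19 mm behind the front edge): push about here. With the lid shut it is 55 mm in front of the machine's origin, 37 mm to its left, 106 mm above the bench. Moves with the lid; its z axis is square to the lid's top.
- mains_rocker (a joint): Black rocker switch, rad: 0 = off (rear end up, as found), 0.4 = on (rear end down, front end up). Snaps over past 0.2 and stays; about 3 N on the rear end. 34 mm long along the machine's x, 22 mm wide, hinged across its middle 81 mm above the bench; the top is a shallow V.
- rocker_rear_end (a point): Point on the top of the rocker's raised rear half, 13 mm from the pivot. Off: 86 mm above the bench, 14 mm behind the machine's origin; on: 81 mm above the bench. Moves with the rocker.
- start_key (a joint): Travel of the round start key, m: 0 = up, 0.004 = fully down; sprung, 2 to 4.2 N.
- start_key_top (a point): Centre of the top of the round start key, the right-hand one of the two (outer), 21 mm diameter, 85 mm above the bench when up. Moves with the key.
- stop_key (a joint): Travel of the square stop key, m: 0 = up, 0.004 = fully down. Leave alone.
- stop_key_top (a point): Centre of the top of the square stop key, 20 x 20 mm, 40 mm to the left of the start key (towards the lid), same height.
- reagent_bottle: Bystander: small bottle with cap, 40 mm diameter, 62 mm high, right of the machine. Origin at the centre of its underside.
- petri_pair: Bystander: two stacked petri dishes, 61 mm diameter, 30 mm high, left of the machine. Origin at the centre of the underside.
- tape_roll: Bystander: lying roll of label tape, 55 mm diameter, 19 mm high, farther left. Origin at the centre of its underside.
- beaker_50: Bystander: small beaker, 44 mm diameter, 58 mm high, farther left. Origin at the centre of its underside.

How it is judged:
By the outcome, as a careful person would: the job done as asked, in the order asked, and still so for the second after the job is handed in, with the robot touching nothing.
It also fails if it takes over 51 s, if anything falls off the work surface, if the arm or the gripper's body presses on something with over 40 N, if the wrist force passes 120 N, or if a joint passes its speed limit or range.

## Working session

There is one attempt and no reset: what is moved stays moved. The work goes in short steps, each a Python script; the robot and the scene stay as the last script left them, time stands still between calls to the robot, and variables do not carry over. Pictures are saved under pics/ and viewed, at most 10 in all, crops included, and the job is handed in when it is done.

```bash
mkdir -p pics; ls; python3 - <<'E'
from plant import bot
import cv2
for n in("scene","top"):
    i=bot.camera_info(n);print(n,i)
    cv2.imwrite(f"pics/{n}0.png",bot.camera(n)[:,:,::-1])
s=bot.state();print(s['t'],s['tool_rot'],bot.grip_depth)
E
```

```text
pics
scene {'vertical_fov': 53.15849390731004, 'cx': 311.94462492844383, 'cy': 242.635889187534, 'position': array([ 125.82405333, -448.94244234,  626.78934298]), 'rotation': array([-125.44683523,    0.83844028,  -29.18678906])}
top {'vertical_fov': 47.80812530681849, 'cx': 323.8114402386957, 'cy': 244.6820012213329, 'position': array([ 372.33966023,  217.92807727, 1199.22850592]), 'rotation': array([-174.15309384,    0.44585657,  -88.44995511])}
0.1 [-1.79896488e+02  2.46713816e-03  1.55317891e+02] 18.700000000000003
```

View pics/scene0.png

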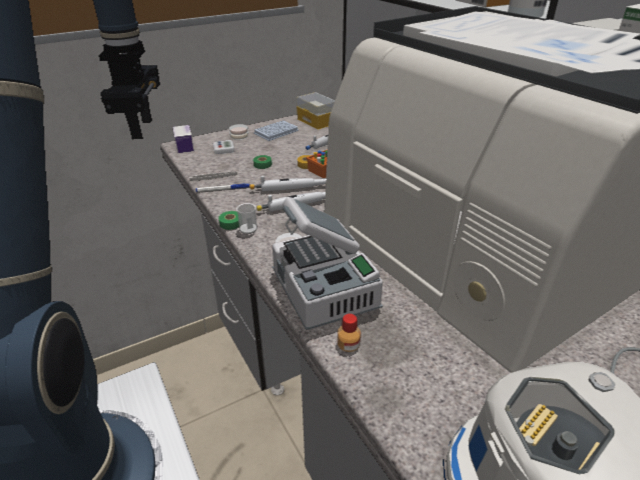

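View pics/top0.png

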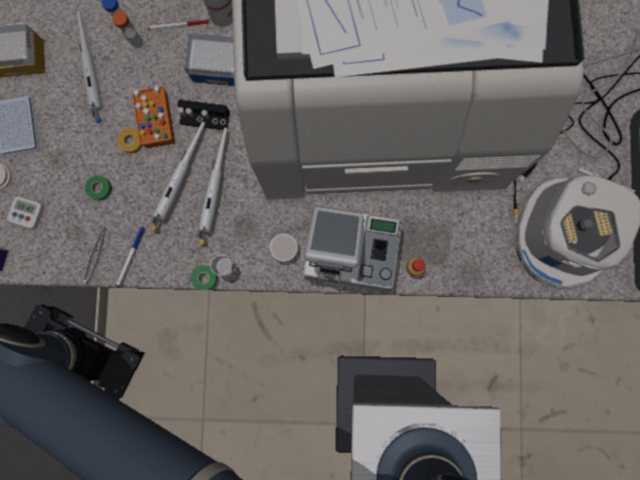

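The top view shows the cycler at about px (305–400, 205–290), with the lid on the left, the rocker near (379,250) and the keys near (365–385,272). I'll zoom in and convert the pixels to positions.

```bash
cat > h.py <<'E'
import numpy as np, cv2
from scipy.spatial.transform import Rotation as R
def rays(i,px,fish=False):
    f=240/np.tan(np.radians(i['vertical_fov']/2)); px=np.atleast_2d(px).astype(float)
    d=(px-[i['cx'],i['cy']])/f
    if fish:
        r=np.linalg.norm(d,axis=1,keepdims=True); v=np.c_[d/np.maximum(r,1e-9)*np.sin(r),np.cos(r)]
    else: v=np.c_[d,np.ones(len(d))]
    return v@R.from_euler('xyz',i['rotation'],degrees=True).as_matrix().T
def onz(i,px,z,fish=False):
    v=rays(i,px,fish); p=np.array(i['position']); return p+v*((z-p[2])/v[:,2])[:,None]
def M(pose,p): # machine->world, pose=x,y,yaw(rad)
    c,s=np.cos(pose[2]),np.sin(pose[2]); x,y,z=p
    return np.array([pose[0]+c*x-s*y,pose[1]+s*x+c*y,z])
E
python3 - <<'E'
from plant import bot
import cv2
from h import *
im=cv2.imread('pics/top0.png')
cv2.imwrite('pics/topc.png',cv2.resize(im[200:296,296:432],None,fx=5.8,fy=5.8,interpolation=cv2.INTER_CUBIC))
i=bot.camera_info('top')
print(onz(i,[[365,271],[385,273]],85).round(1), onz(i,[[379,250]],81).round(1),onz(i,[[417,267]],62),onz(i,[[284,248]],30))
print(onz(i,[[260,190],[520,185]],150).round(0))
E
```

```text
[[434.  143.5  85. ]
 [431.  102.4  85. ]] [[478.5 115.1  81. ]] [[446.56846063  33.0577051   62.        ]] [[482.28087652 316.45154444  30.        ]]
[[ 584.  358.  150.]
 [ 607. -153.  150.]]
```

View pics/topc.png

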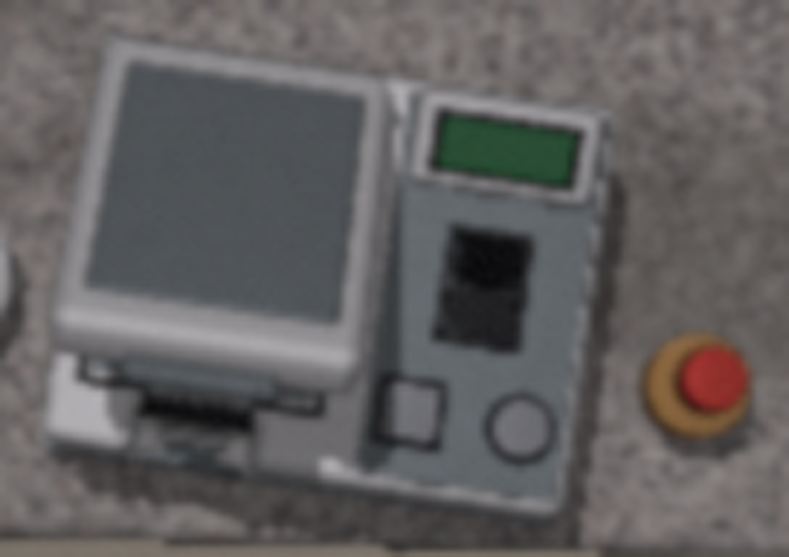

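The zoomed crop shows the stop key at (412,411), the start key at (521,429), the rocker centre at (484,289) and the bottle cap at (715,377). Next I fit the machine pose.

```bash
python3 - <<'E'
from plant import bot
from h import *
from scipy.optimize import least_squares
i=bot.camera_info('top')
px=np.array([[412,411],[521,429],[484,289],[506.,150]])/5.8+[296,200]-.4
zs=[85,85,82,88]; m=[(-46,-37,85),(-46,-77,85),(2,-57,82),(54,-57,88)]
w=np.array([onz(i,p,z)[0] for p,z in zip(px,zs)])
f=lambda q:np.concatenate([(M(q,a)-b)[:2] for a,b in zip(m,w)])
q=least_squares(f,[480,170,0]).x; print(q,f(q).round(1)); np.save('pose.npy',q)
for p in [(-5,35,240),(-50,35,106),(17,-57,120),(-46,-77,120)]:
  P=M(q,p)
  for k in(0,180): print(P.round(1),k,(lambda s:None if s is None else np.round(s))(bot.solve_ik(P,[180,0,np.degrees(q[2])+k])))
E
```

```text
[ 4.84518102e+02  1.71760055e+02 -1.26269807e-01] [-1.   0.7 -0.6 -0.3 -0.3 -0.1  1.9 -0.2]
[484.  207.1 240. ] 0 [ -58.   13.   36.  108.   -9.   61. -116.]
[484.  207.1 240. ] 180 [-31.  12.   4. 107.  -1.  61.  56.]
[439.3 212.8 106. ] 0 [ -59.   20.   34.  121.  -17.   43. -111.]
[439.3 212.8 106. ] 180 [-33.  18.   2. 120.  -1.  42.  53.]
[494.2 113.1 120. ] 0 [-48.  21.  37. 118. -18.  46. -97.]
[494.2 113.1 120. ] 180 [-25.  18.   9. 117.  -4.  45.  69.]
[429.2 101.2 120. ] 0 [ -50.   14.   37.  126.  -13.   43. -102.]
[429.2 101.2 120. ] 180 [-27.  13.   9. 125.  -3.  43.  67.]
```

```bash
cat >> h.py <<'E'
q=np.load('pose.npy'); ORI=[180,0,np.degrees(q[2])+180]
E
python3 - <<'E'
from plant import bot
from h import *
bot.movep(M(q,(-10,-40,260)),ORI); bot.close(20)
s=bot.state(); print(s['t'],s['eef_pos'],s['tool_rot'],s['opening'],s['ft_force'])
i=bot.camera_info('wrist'); im=bot.camera('wrist'); print(i)
cv2.imwrite('pics/w1.png',im[:,:,::-1])
np.save('w1.npy',i,allow_pickle=True)
E
```

```text
3.5 [469.56405425 133.34423729 259.9902746 ] [-1.79998670e+02 -7.75849136e-04  1.72765955e+02] -0.0016249032164522429 [0.08002957 0.26284763 0.9093376 ]
{'vertical_fov': 65.70646984690485, 'cx': 318.48736066013157, 'cy': 244.81595911445694, 'position': array([389.76387509, 143.24116213, 422.20314933]), 'rotation': array([ 1.63106562e+02, -3.60951591e-02,  8.27820547e+01])}
```

View pics/w1.png

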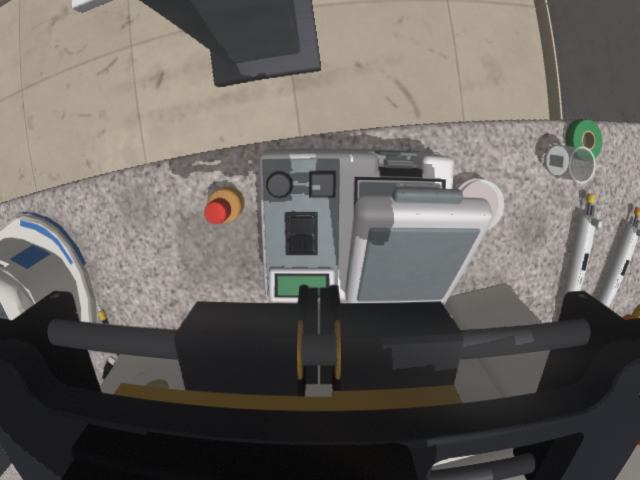

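The wrist view shows the start key at (279,184), the stop key at (322,184) and the rocker at (302,232), with the lid open. I'll cross-check the pose against these, then close the lid.

```bash
python3 - <<'E'
from plant import bot
from h import *
i=np.load('w1.npy',allow_pickle=True).item()
for p,z,m in [((279,184),85,(-46,-77,0)),((322,184),85,(-46,-37,0)),((302,232),82,(2,-57,0))]:
    print(onz(i,p,z,True)[0].round(1), M(q,m).round(1))
def log(tag): 
    s=bot.state(); print(tag,round(s['t'],2),s['eef_pos'].round(1) if hasattr(s['eef_pos'],'round') else s['eef_pos'],np.round(s['ft_force'],1)); return s['ft_force'][2]
D,Y=106,37
def lp(a,dz=0): return M(q,(55-D*np.cos(a)+18*np.sin(a),Y,88+D*np.sin(a)+18*np.cos(a)+dz))
bot.movep(lp(.78,60),ORI); bot.move_straight(lp(.78,8),feed=120)
f0=log('pre')
for a in np.arange(.7,.05,-.1):
    bot.move_straight(lp(a),feed=60); log(f'{a:.2f}')
for dz in np.arange(4,-6,-1.):
    bot.move_straight(lp(0,dz),feed=20); f=log(f'dz{dz}')
    if f-f0>14: break
bot.wait(.2); log('end')
E
```

```text
[429.2 102.1  85. ] [429.2 101.2   0. ]
[434.3 141.   85. ] [434.2 140.8   0. ]
[477.7 116.6  82. ] [479.3 115.    0. ]
pre 4.55 [482.1 209.  184. ] [-0.4  0.5  0.5]
0.70 4.95 [474.4 210.3 169.9] [0.4 0.7 0.5]
0.60 5.28 [466.4 211.3 162.4] [-0.5  0.2 -0.2]
0.50 5.6 [459.3 212.1 154.2] [ 0.8 -0.4  0.3]
0.40 5.92 [453.2 212.9 145.4] [-0.1 -0.1  0.5]
0.30 6.25 [447.9 213.5 136. ] [ 0.4 -1.2  0.5]
0.20 6.58 [443.6 214.1 126.2] [-0.9 -0.5  0.5]
0.10 6.9 [440.6 214.6 116.1] [-0.4 -0.4  0.2]
dz4.0 7.39 [438.5 214.9 109.8] [0.6 0.  1. ]
dz3.0 7.64 [438.3 214.9 108.8] [-0.4  0.   0.4]
dz2.0 7.89 [438.2 214.9 107.8] [-0.7  1.8  1.5]
dz1.0 8.14 [438.3 214.9 106.9] [-1.2  0.2  1.9]
dz0.0 8.39 [438.4 215.  106.8] [-3.6 -0.9  9.9]
dz-1.0 8.64 [438.4 215.  106.6] [-6.2 -2.4 16.3]
end 8.84 [438.4 215.  106.6] [-5.1 -2.3 16.1]
```

The two views agree within 2 mm. The finger hit a hard stop at z≈106.6. I'll lift off and check the lid.

```bash
python3 - <<'E'
from plant import bot
from h import *
P=np.array(bot.state()['eef_pos']); bot.move_straight(P+[0,0,90],feed=150)
bot.movep(M(q,(17,-57,170)),ORI); s=bot.state(); print(s['t'],s['eef_pos'],s['ft_force'])
a=bot.camera('scene')[190:340,240:400,::-1]
cv2.imwrite('pics/l1.png',cv2.resize(a,None,fx=4,fy=4,interpolation=cv2.INTER_CUBIC))
E
```

```text
10.15 [493.69217449 112.20482486 168.62682095] [0.1369001  0.09616871 0.84540953]
```

View pics/l1.png

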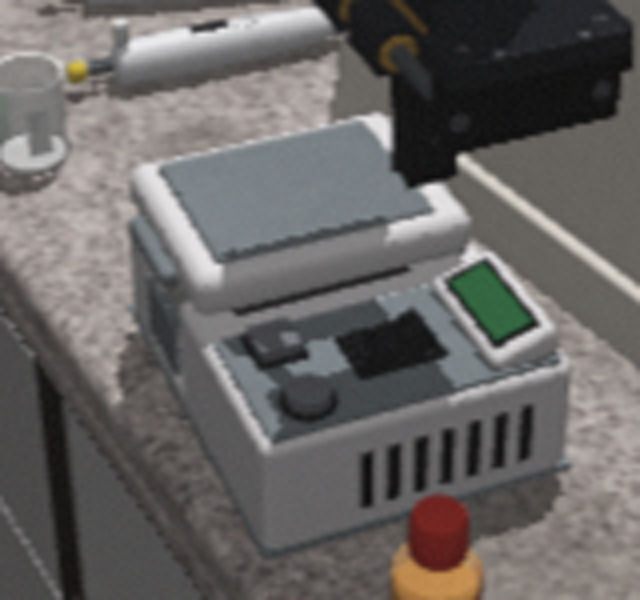

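The lid, at crop (300,200), lies flat and stays shut with nothing touching it. Next is the rocker.

```bash
python3 - <<'E'
from plant import bot
from h import *
def log(tag): 
    s=bot.state(); print(tag,round(s['t'],2),np.round(s['eef_pos'],1),np.round(s['ft_force'],1)); return s['ft_force'][2]
p=lambda z:M(q,(16,-57,z))
bot.move_straight(p(94),feed=120); f0=log('pre')
for z in np.arange(90,76.5,-1.):
    bot.move_straight(p(z),feed=25); f=log(z)
    if f-f0>11: break
bot.wait(.1); bot.move_straight(p(125),feed=150)
bot.movep(M(q,(-46,-78,140)),ORI); log('up')
a=bot.camera('scene')[190:340,240:400,::-1]
cv2.imwrite('pics/r1.png',cv2.resize(a,None,fx=4,fy=4,interpolation=cv2.INTER_CUBIC))
i=bot.camera_info('wrist'); np.save('w2.npy',i,allow_pickle=True)
b=bot.camera('wrist'); cv2.imwrite('pics/w2.png',b[:,:,::-1])
E
```

```text
pre 10.98 [493.7 113.7  94.5] [ 0.5 -0.7  0. ]
90.0 11.29 [493.3 113.2  90.2] [0.5 0.1 1.1]
89.0 11.54 [493.2 113.2  89. ] [-0.1 -0.1  0.3]
88.0 11.79 [493.4 113.2  88.1] [ 0.7 -0.3  1.1]
87.0 12.04 [493.6 113.2  87.3] [0.1 0.1 3. ]
86.0 12.29 [493.7 113.3  86.2] [0.7 0.9 3. ]
85.0 12.54 [492.6 113.2  84.6] [ 1.  -0.5  0.7]
84.0 12.79 [492.4 113.1  83.5] [-0.7 -0.5 -0.2]
83.0 13.04 [493.  113.2  82.8] [-0.2  1.  -1. ]
82.0 13.29 [493.1 113.2  81.9] [-0.3 -0.4  0.2]
81.0 13.54 [493.4 113.2  81.6] [-1.2 -1.3  5.6]
80.0 13.79 [493.4 113.2  81.5] [-3.5 -1.5 13.4]
up 14.72 [427.6  99.9 139.2] [ 1.2 -0.2  0.1]
```

View pics/r1.png

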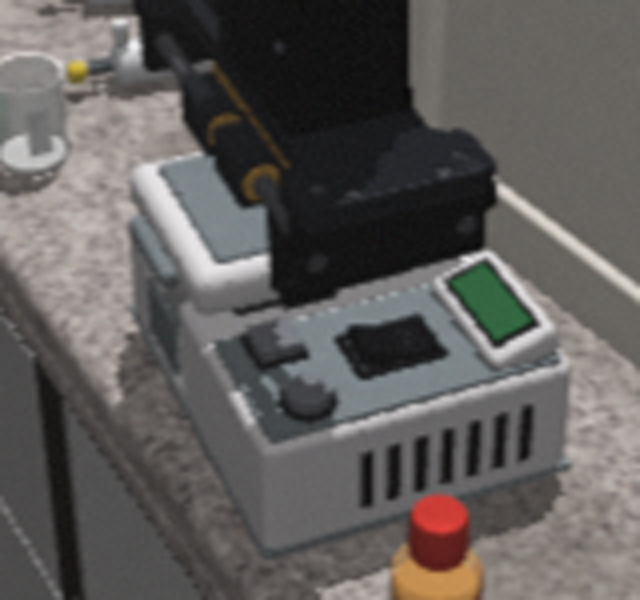

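View pics/w2.png

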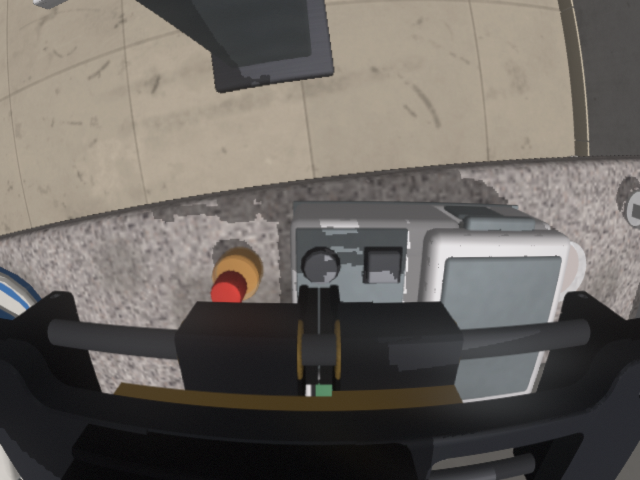

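In the scene crop the rocker's front end, near (365,335), is now raised, so it snapped on. In the wrist view the start key at (321,265) is in line with the fingers. I'll press it now.

```bash
python3 - <<'E'
from plant import bot
from h import *
i=np.load('w2.npy',allow_pickle=True).item(); print(onz(i,(321,265),85,True)[0].round(1),M(q,(-46,-78,0)).round(1))
def log(tag): 
    s=bot.state(); print(tag,round(s['t'],2),np.round(s['eef_pos'],1),np.round(s['ft_force'],1)); return s['ft_force'][2]
p=lambda z:M(q,(-46,-78,z))
bot.move_straight(p(92),feed=100); bot.wait(.2); f0=log('pre')
for z in np.arange(88,74.5,-1.):
    bot.move_straight(p(z),feed=25); f=log(z)
    if f-f0>13: break
bot.wait(.3); log('held'); bot.move_straight(p(130),feed=100); bot.wait(.3)
bot.movep(M(q,(-30,-60,260)),ORI); log('up')
a=bot.camera('scene')[190:340,240:400,::-1]
cv2.imwrite('pics/f1.png',cv2.resize(a,None,fx=4,fy=4,interpolation=cv2.INTER_CUBIC))
E
```

```text
[427.5 101.9  85. ] [429.1 100.2   0. ]
pre 15.65 [429.6 100.3  92.6] [0.4 0.  0.6]
88.0 15.96 [428.9 100.1  87.9] [ 0.9 -0.2 -0.6]
87.0 16.21 [429.1 100.2  87. ] [-0.2 -0.3  0.8]
86.0 16.46 [429.  100.2  85.9] [ 0.2 -0.1 -0.2]
85.0 16.71 [429.2 100.2  85.1] [-0.1  0.2  2.1]
84.0 16.96 [429.2 100.2  84.1] [0.3 0.  3.9]
83.0 17.21 [429.2 100.2  83. ] [-0.3  0.2  3. ]
82.0 17.46 [429.2 100.2  82. ] [ 0.3 -0.2  3.8]
81.0 17.71 [429.2 100.2  81.5] [-2.2 -0.6  9.7]
80.0 17.96 [429.2 100.2  81.3] [-4.4 -1.1 18.5]
held 18.26 [429.2 100.2  81.4] [-5.1 -1.7 18.3]
up 19.8 [447.1 116.1 260.2] [-0.5 -0.1 -0.8]
```

View pics/f1.png

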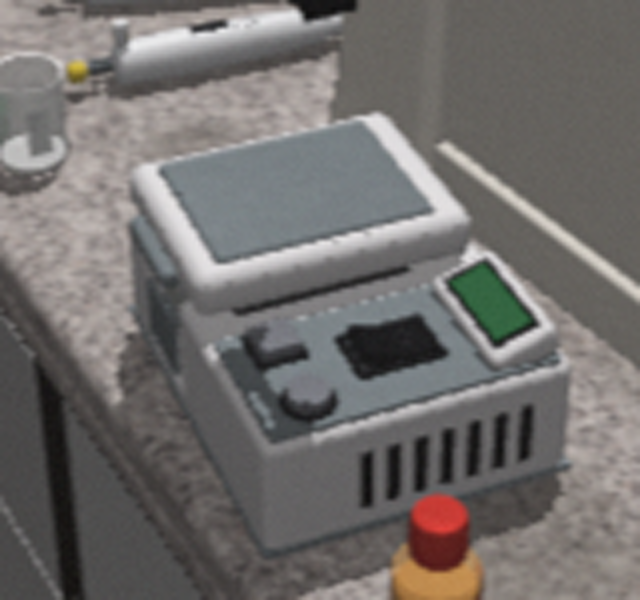

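The lid is shut, the rocker is on with its front raised near (365,335), and the start key at (308,395) is back up. The bystanders visible in this crop have not moved.

```bash
python3 -c "
from plant import bot
print(bot.job_done())"
```

```text
the job is handed in; nothing more can be done
None
```

I handed the job in at about 20 s: the lid is latched shut, the rocker is on, and the start key was pressed to its hard stop and came back up, with no contact on the stop key or the bystanders that I could see; the hand-in call returned no verdict.

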